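# Make up the sample kit and the bench kit

## Task

Make up two kits from the stock on the bench. Bench kit: put the tape roll flat over the post of the open carrier and stand the tall brown bottle upright in the carrier's cup. Sample kit: stand the small vial upright in the narrow compartment of the grey box, lay the data stick in the wide compartment, then close the box with its cover, fully seated with the notch over the key; leave the two other bottles where they are.

Things in the scene. Friction and masses are not known exactly. Their poses are not given: they have to be found in the camera images.
- carrier: Open white carrier, fixed: base plate 164 (x) by 86 (y) by 6 mm. At x = -42 mm a round grey post for the tape roll, 20 mm across, top 19 mm above the bench, tapered; at x = +42 mm a round bottle cup, 51 mm inside and 58 mm outside diameter, inner floor 8 mm and rim 22 mm above the bench. Origin: centre of the underside, at bench height; x along the plate from post to cup, z up.
- box: Grey open box, fixed: 116 (x) by 96 (y) by 46 mm high, walls 5 mm, floor 4 mm thick. Divider 34 mm high. Narrow compartment: x -53 to -17 mm (vial); wide one: x -13 to 53 mm (data stick); both y -43 to 43 mm. Key: white tab in the middle of the +y wall (x 0, y 45.5 mm), 12 mm wide, 5 mm thick, 12 mm above the rim. Origin: centre of the underside, at bench height; z up.
- cover_grip (a point): Loose cover, 120 g: white plate 116 (x) by 96 (y) by 5 mm, notch 20 mm wide, 9 mm deep in the middle of its +y edge; plug 98 by 78 by 5 mm below; black upright grip 50 (x) by 14 (y) mm, 35 mm high, on top. Point: in the grip, 12 mm below its top, 33 mm above the plug's underside; y towards the notch. Seated: axes as the box's, centred, 4 mm play each way, this point 74 mm above the bench.
- roll_mid (a point): Roll of tape lying flat, 61 mm outside diameter, 19 mm high, hole about 50 mm across (reckon with 36 mm clear), 60 g. This point is the centre of the roll, half-way up (9.5 mm). z up.
- tall_bottle_mid (a point): The tall bottle: brown reagent bottle with a blue screw cap and a green-edged label, 71 mm high (the tallest of the three small bottles), body 34 mm across up to about 45 mm, cap 23 mm across, 80 g. This point is its centre, half-way up (35.5 mm). z up.
- stick_mid (a point): Black data stick lying flat: body 37 by 18 by 8.5 mm with a bright metal plug some 10 mm longer at one end, 20 g. This point is the centre of the black body, 4 mm up; x along its length, away from the plug; y across it; z up.
- vial_mid (a point): Small brown vial with a dark blue cap and a small white label, standing: 12 mm across, 33 mm high, cap the uppermost 7 mm, 20 g. This point is its centre, half-way up (16.5 mm). z up.
- white_bottle_mid (a point): White reagent bottle with a white cap, 34 mm across, 59 mm high; not wanted, to be left where it is. This point is its centre, half-way up.
- short_bottle_mid (a point): Shorter brown reagent bottle with a black cap, 34 mm across, 63 mm high; not wanted, to be left where it is. This point is its centre, half-way up.
Things that resemble listed ones, but are neither listed nor needed, are in the scene too. Leave any orange, pink or purple look-alike of the part that bears tall_bottle_mid alone.

How it is judged:
By the outcome, as a careful person would: the job done as asked, in the order asked, and still so for the second after the job is handed in, with the robot touching nothing.
It also fails if it takes over 112 s, if anything falls off the work surface, if the arm or the gripper's body presses on something with over 40 N, if the wrist force passes 120 N, or if a joint passes its speed limit or range.

## Robot

A 6-joint arm with a two-finger parallel gripper is mounted at the origin on a cart in front of the work surface, level with it; the furniture and walls round the work are solid. World frame = base frame: x ahead of the robot, y to its left, z up, the work surface at z = 0. Lengths are in m, angles in degrees, forces in N, time in s.
With the tool pointing down it reaches from about 0.25 to 0.725 m from the base axis. Payload 9.7 kg.
Tool frame: the origin (TCP) lies midway between the tips of the shut fingers; the grasp point (between the pads) lies bot.hold_point_z behind it (bot.hold_point_z is the distance from the TCP to the grasp point, in m); z points along the fingers, y is the line along which they close (so a half turn about z gives the same grasp; the last joint's range is limited). The gripper opens to 85 mm and grips with 20 to 120 N. Pads are 22 mm wide; open, the fingers measure 114 mm over their backs; the gripper's body (76 mm by 85 mm) begins 54 mm behind the grasp point. The pads swing forward as they close: fully open they stand 13 mm farther back than shut.
Start: joints at [65.947, 4.979, 10.078, 95.1, 0, 90], TCP at [0.224, 0.502, 0.231] pointing down, gripper open.
Joint ranges: [-179.16, 179.16], [-48.56, 103.87], [-65.8, 70.77], [-126.05, 130.52], [-82.76, 87.17], [-180, 180]. Speed limits (degrees/s): [127.2, 127.2, 147.25, 180, 180, 180].

## Interface

Orientations are given as [roll, pitch, yaw] about the fixed x, y, z axes, in that order (R = Rz(yaw) Ry(pitch) Rx(roll)).
In Python, from workcell import bot, camera, camera_model, ticket gives the robot as it stands.
- The arm moves only by the tool send_rows, never from a script. Its argument "targets" is text: rows parted by semicolons, each of 5 numbers parted by spaces: the shift along the tool's x, y, z in mm, then the turn about the tool's z in degrees, then the closure in counts, from 0 (fully open) to 255 (shut). A call has 1 to 20 rows; each row is the pose to reach, as a shift and turn from the pose commanded when the call began, along the tool's axes at that moment; what a row does not reach only later rows make up. A row lasts 1/8 s, in which the tool goes at most 62.5 mm and 10.7 degrees, less where a joint would pass 70% of its speed; a pose out of reach is approached as far as the arm can. A call with a gripper value outside its range is refused whole. The fingers move at their own pace and stop on an object; "newtons" is the grip in N (left out, the last holds). Time passes only in rows, so rows that repeat a pose let the fingers close. It gives the time, the measured TCP pose, the force, the opening and the grip force at its end, in the units of the state.
- bot.get_obs(): the state, without advancing time (a new reading comes with each control period).
- camera(name): name is "scene" or "top"; returns the picture (384x512x3 uint8, blue, green, red); there is no depth.
- camera_model(name): a dict with "K" (3x3 intrinsics, pixels), "pose" (4x4, takes a point from camera to world coordinates). Camera axes: x right, y down, z forward; pixel columns grow to the right and rows downward; lengths in m; the calibration is good to about 2 mm. A picture is of the moment at which its call begins. camera_model takes no time and is no camera call.
- ticket.job_done(): hands the job in; it is judged then, once.
The state is a dict: "time": time; "q": joint angles; "qd": joint speeds; "joint_efforts": joint torques, N m; "ee_pos": TCP position; "tcp_rot": TCP orientation; "wrist_force": force on the tool from outside, world axes, zero at the start; "torque": the same for the moment, N m; "opening": finger opening in m; "grasp_force": force on a finger pad.
Only numpy, scipy, OpenCV 4.12 (cv2) and the standard library are available. Lean on these libraries where they do the work, as an engineer would, in place of code of your own. Each camera call takes 0.05 s, during which the arm holds its last target. There are 200 camera calls.

## Working session

There is one attempt and no reset: what is moved stays moved. The work goes in short steps, Python scripts to look and compute and a tool call to move; the robot and the scene stay as the last step left them, time stands still between calls to the robot, and variables do not carry over. Pictures are saved under pics/ and viewed, at most 14 in all, crops included, and the job is handed in when it is done.

Besides the shell and the picture viewer there is one more tool, called by a JSON object that holds its "op" and its "data", one argument or row to a line. send_rows: Moves the arm, as the interface text tells. Its arguments: {"type":"object","properties":{"targets":{"type":"string"},"newtons":{"type":"number"}},"required":["targets"]}

```bash
ls; mkdir -p pics; python3 - <<'E'
from workcell import bot,camera,camera_model
import cv2,numpy as np
o=bot.get_obs();print({k:np.round(v,3) for k,v in o.items()},bot.hold_point_z)
for n in("scene","top"):
    im=camera(n);cv2.imwrite(f"pics/{n}0.png",im);m=camera_model(n);print(n,np.round(m["K"],1).tolist(),np.round(m["pose"],3).tolist())
E
```

```text
pics
{'time': np.float64(0.0), 'q': array([ 6.5948e+01,  5.0110e+00,  1.0034e+01,  9.5100e+01, -1.0000e-03,
        8.9999e+01]), 'qd': array([ 0.049,  0.02 , -0.017, -0.003,  0.055, -0.01 ]), 'joint_efforts': array([-0.0000e+00, -5.2038e+01,  4.6481e+01,  1.6000e-02, -0.0000e+00,
        0.0000e+00]), 'ee_pos': array([0.224, 0.502, 0.231]), 'tcp_rot': array([-1.79923e+02,  1.00000e-03,  1.55949e+02]), 'wrist_force': array([0.711, 0.147, 0.724]), 'torque': array([0.024, 0.026, 0.004]), 'grasp_force': np.float64(0.0), 'opening': np.float64(0.085)} 0.0187
scene [[355.6, 0.0, 253.0], [0.0, 355.6, 188.9], [0.0, 0.0, 1.0]] [[0.691, -0.469, 0.551, -0.05], [-0.723, -0.449, 0.525, -0.531], [0.001, -0.761, -0.649, 0.694], [0.0, 0.0, 0.0, 1.0]]
top [[403.7, 0.0, 253.2], [0.0, 403.7, 189.4], [0.0, 0.0, 1.0]] [[-0.013, -0.997, 0.073, 0.415], [-1.0, 0.012, -0.009, -0.009], [0.008, -0.073, -0.997, 1.055], [0.0, 0.0, 0.0, 1.0]]
```

View pics/scene0.png

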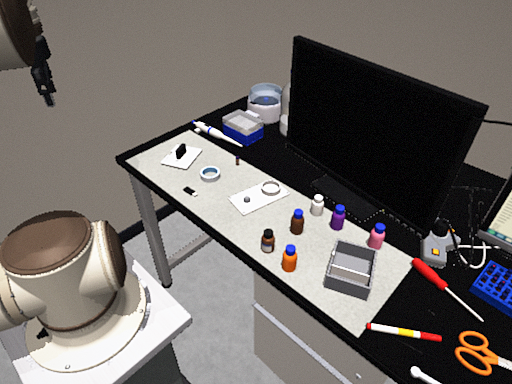

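View pics/top0.png

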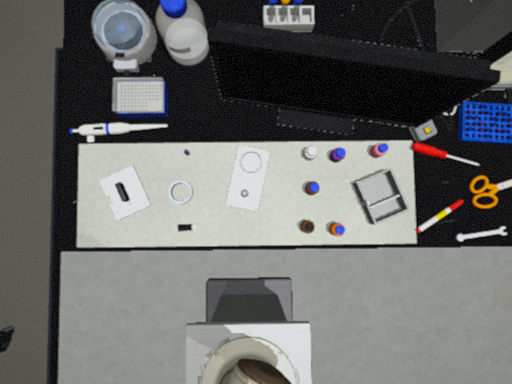

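Top view: cover at (125,192), roll (180,191), stick (184,227), vial (186,152), carrier (248,177), box (379,195). Small bottles: white (311,153), purple (338,154), pink (379,150), blue-capped brown (313,188), black-capped brown (307,227), orange (337,229). The tall brown bottle is the blue-capped one at (313,188). I'll confirm it in an enlarged crop.

```bash
cat > h.py <<'E'
import cv2,numpy as np
from workcell import bot,camera,camera_model
M={n:camera_model(n) for n in("scene","top")}
def ray(n,u,v):
    m=M[n];P=np.array(m["pose"]);d=P[:3,:3]@np.linalg.inv(m["K"])@[u,v,1];return P[:3,3],d
def onz(n,u,v,z):
    c,d=ray(n,u,v);return (c+d*(z-c[2])/d[2])[:2]
def proj(n,p):
    m=M[n];P=np.array(m["pose"]);q=m["K"]@(P[:3,:3].T@(np.array(p)-P[:3,3]));return q[:2]/q[2]
def tri(a,b):
    A=[];B=[]
    for n,(u,v) in(("scene",a),("top",b)):
        c,d=ray(n,u,v);d=d/np.linalg.norm(d);Q=np.eye(3)-np.outer(d,d);A.append(Q);B.append(Q@c)
    return np.linalg.lstsq(np.vstack(A),np.hstack(B),rcond=None)[0]
def avg(n,k=4): return np.mean([camera(n) for _ in range(k)],axis=0).astype(np.uint8)
E
python3 - <<'E'
from h import *
s=avg("scene",3);t=avg("top",3);cv2.imwrite("pics/s_avg.png",s);cv2.imwrite("pics/t_avg.png",t)
a=cv2.resize(t[136:252,72:420],None,fx=2.29,fy=2.29,interpolation=cv2.INTER_CUBIC)
b=cv2.resize(s[135:315,125:415],None,fx=1.85,fy=1.85,interpolation=cv2.INTER_CUBIC)
W=800;pad=lambda i:np.hstack([i,np.zeros((i.shape[0],W-i.shape[1],3),np.uint8)])
cv2.imwrite("pics/crop1.png",np.vstack([pad(a),pad(b)]))
def blobs(im,n,mask,z,mn,roi):
    x0,y0,x1,y1=roi;k=np.zeros_like(mask);k[y0:y1,x0:x1]=mask[y0:y1,x0:x1]
    c,l,st,ce=cv2.connectedComponentsWithStats(k)
    for i in range(1,c):
        if st[i,4]>=mn: print(n,np.round(ce[i],1),"area",st[i,4],"xy",np.round(onz(n,*ce[i],z),4),im[l==i].mean(0).round())
hsv=cv2.cvtColor(t,cv2.COLOR_BGR2HSV);g=t.max(2)
print("top dark");blobs(t,"top",(g<90).astype(np.uint8)*255,0,4,(80,143,414,243))
print("top sat");blobs(t,"top",((hsv[...,1]>110)&(hsv[...,2]>60)).astype(np.uint8)*255,0.065,4,(80,143,414,243))
print("top white");blobs(t,"top",(t.min(2)>212).astype(np.uint8)*255,0,20,(80,143,414,243))
print("bench",t[200:230,220].mean(0),t[160,120])
E
```

```text
top dark
top [332.1 157.5] area 31 xy [ 0.5744 -0.228 ] [72. 35. 60.]
top [392.2 182.9] area 121 xy [ 0.5054 -0.3847] [59. 59. 57.]
top [122.1 191.6] area 115 xy [0.4909 0.3243] [57. 57. 57.]
top [306.7 189. ] area 31 xy [ 0.492 -0.159] [49. 60. 74.]
top [362.8 202.9] area 155 xy [ 0.4537 -0.3052] [60. 61. 60.]
top [396.  207.7] area 110 xy [ 0.4401 -0.3919] [65. 64. 63.]
top [301.7 225.2] area 23 xy [ 0.3974 -0.1438] [47. 60. 76.]
top [308.3 226.3] area 69 xy [ 0.3944 -0.1611] [46. 51. 58.]
top [184.2 227.1] area 63 xy [0.3965 0.162 ] [39. 39. 39.]
top sat
top [382.8 147.4] area 69 xy [ 0.5887 -0.3413] [208.  87.  70.]
top [412.6 146.2] area 11 xy [ 0.5908 -0.4159] [ 29.  32. 144.]
top [373.3 152.2] area 37 xy [ 0.5767 -0.3172] [ 70.  57. 107.]
top [337.4 154. ] area 143 xy [ 0.5732 -0.2279] [162.  64.  78.]
top [186. 152.] area 7 xy [0.5825 0.1471] [106.  42.  84.]
top [312.4 187.5] area 104 xy [ 0.4907 -0.1638] [159.  77.  72.]
top [304.8 225.7] area 49 xy [ 0.3972 -0.143 ] [37. 61. 93.]
top [336.2 228.8] area 150 xy [ 0.3886 -0.2197] [113.  91. 123.]
top white
top [246.8 181.5] area 1439 xy [ 0.5136 -0.0019] [225. 223. 219.]
top [312.1 150. ] area 48 xy [ 0.595  -0.1754] [225. 223. 219.]
top [250.5 161.9] area 247 xy [ 0.5652 -0.0123] [225. 223. 219.]
top [124.9 192.2] area 1265 xy [0.4893 0.3168] [224. 223. 219.]
top [174.  199.9] area 20 xy [0.4675 0.1889] [220. 220. 214.]
bench [197.46666667 207.06666667 204.5       ] [192 202 198]
```

View pics/crop1.png

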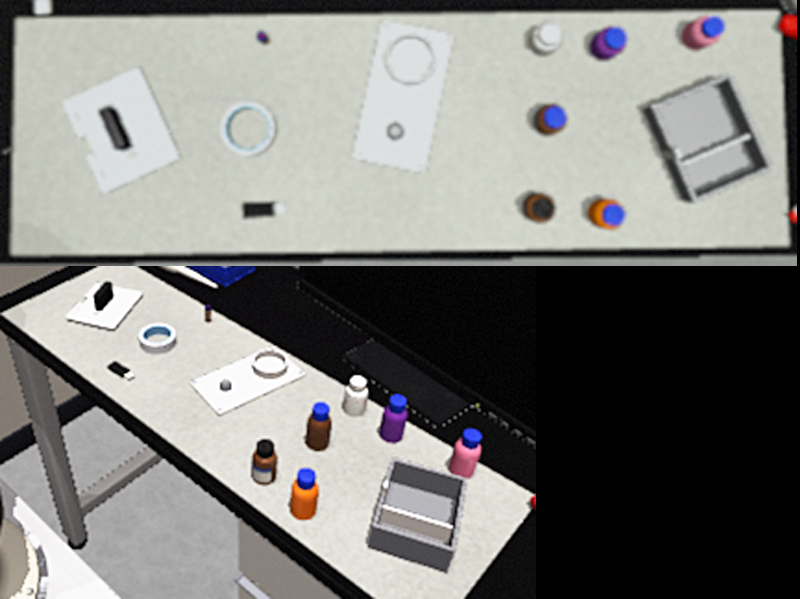

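The brown bottle with the blue cap (crop (552,118) and (318,427)) is clearly the tall one. The brown one with the black cap is the short bottle, and orange, purple and pink are look-alikes. The cover's notch faces left (+y), and the box's key is on its left (+y) wall. Next I fit the positions.

```bash
cat > fit.py <<'E'
from h import *
t=cv2.imread("pics/t_avg.png");s=cv2.imread("pics/s_avg.png");F=4
def cont(mask,roi):
    x0,y0,x1,y1=roi;c,_=cv2.findContours(mask[:],cv2.RETR_EXTERNAL,cv2.CHAIN_APPROX_NONE)
    return max(c,key=cv2.contourArea)
def up(im,roi):
    x0,y0,x1,y1=roi;return cv2.resize(im[y0:y1,x0:x1],None,fx=F,fy=F,interpolation=cv2.INTER_CUBIC)
def px(p,roi): p=np.asarray(p,float);return (p+.5)/F-.5+np.array(roi[:2])
def rect(n,im,roi,fn,z):
    m=fn(up(im,roi)).astype(np.uint8)*255;c=cont(m,roi)
    w=np.array([onz(n,*px(p[0],roi),z) for p in c],np.float32)
    return cv2.minAreaRect(w*1000),w
white=lambda q:(q.min(2)>211)
for nm,roi,z in(("cover",(96,160,152,224),.010),("carrier",(220,140,276,216),.006)):
    r,w=rect("top",t,roi,white,z);print(nm,np.round(r[0],1),np.round(r[1],1),round(r[2],1))
r,w=rect("top",t,(160,172,200,212),lambda q:(q[...,0].astype(int)-q[...,2]>4)|(q.min(2)>214),.015)
print("roll",np.round(cv2.minEnclosingCircle(w*1000),1) if 0 else [np.round(v,1) for v in cv2.fitEllipse(w*1000)])
r,w=rect("top",t,(170,215,196,238),lambda q:q.max(2)<120,.0085);print("stick",r)
r,w=rect("top",t,(236,185,252,200),lambda q:q.max(2)<190,.019);print("post",r)
r,w=rect("top",t,(178,145,194,160),lambda q:q[...,1]<130,.033);print("vial",r)
r,w=rect("top",t,(303,178,322,197),lambda q:(q[...,0].astype(int)-q[...,2]>40),.071);print("tallcap",r)
r,w=rect("scene",s,(290,205,306,219),lambda q:(q[...,0].astype(int)-q[...,2]>40),.064);print("tallcap scene",r)
r,w=rect("scene",s,(230,150,245,158),lambda q:q.max(2)<130,.029);print("vial scene",r)
r,w=rect("scene",s,(178,183,202,200),lambda q:q.max(2)<110,.006);print("stick scene",r)
E
python3 fit.py; python3 - <<'E'
from h import *
t=cv2.imread("pics/t_avg.png");s=cv2.imread("pics/s_avg.png")
a=cv2.resize(t[162:228,346:412],(400,400),interpolation=cv2.INTER_CUBIC)
b=cv2.resize(s[235:301,320:386],(400,400),interpolation=cv2.INTER_CUBIC)
cv2.imwrite("pics/boxes.png",np.hstack([a,b]))
print("monitor",onz("top",250,105,.1),onz("top",250,105,.05))
E
```

```text
cover [488.3 316.1] [114.   94.1] 24.6
carrier [524.   -4.2] [ 85.5 163.5] 77.3
roll [array([488.2, 171.5]), array([57.9, 58.5]), np.float64(126.8)]
stick ((396.3098449707031, 160.6245574951172), (34.136993408203125, 16.089033126831055), 89.92850494384766)
post ((482.2777404785156, 5.50711727142334), (19.597759246826172, 19.8375186920166), 25.9610595703125)
vial ((587.5964965820312, 151.2271270751953), (15.504156112670898, 9.918462753295898), 44.3718376159668)
tallcap ((492.3798828125, -166.88796997070312), (23.962169647216797, 23.343564987182617), 89.31201171875)
tallcap scene ((495.6707763671875, -168.4619903564453), (38.643348693847656, 24.11284828186035), 38.76728820800781)
vial scene ((607.0384521484375, 168.70114135742188), (44.13859176635742, 49.57708740234375), 43.80537414550781)
stick scene ((396.90936279296875, 159.21412658691406), (20.737003326416016, 39.18798065185547), 4.548639297485352)
monitor [ 0.68923269 -0.01246314] [ 0.7035724  -0.01263599]
```

View pics/boxes.png

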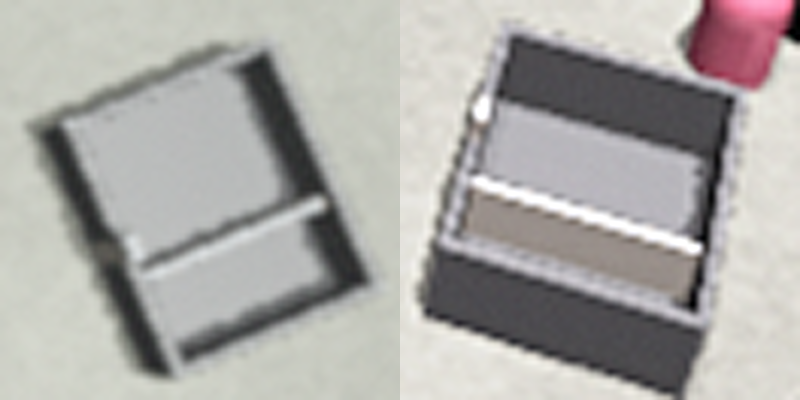

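```bash
cat >> fit.py <<'E'
print("----")
roi=(346,162,412,228);c=[(62,122),(268,46),(368,282),(172,374)]
w=np.array([onz("top",346+x/400*66-.5,162+y/400*66-.5,.046)*1000 for x,y in c]);print("box rim top",w.round(1),w.mean(0).round(1),[np.round(np.linalg.norm(w[i]-w[i-1]),1) for i in range(4)])
d=w[1]+w[0]-w[2]-w[3];print("yaw",np.degrees(np.arctan2(d[1],d[0])));d=w[0]+w[3]-w[1]-w[2];print("yaw(y)",np.degrees(np.arctan2(-d[0],d[1])))
c=[(505,28),(742,95),(703,318),(438,243)]
w=np.array([onz("scene",320+(x-400)/400*66-.5,235+y/400*66-.5,.046)*1000 for x,y in c]);print("box rim scene",w.round(1),w.mean(0).round(1),[np.round(np.linalg.norm(w[i]-w[i-1]),1) for i in range(4)])
d=w[0]+w[1]-w[2]-w[3];print("yaw",np.degrees(np.arctan2(d[1],d[0])));d=w[0]+w[3]-w[1]-w[2];print("yaw(y)",np.degrees(np.arctan2(-d[0],d[1])))
roi=(228,150,248,172);r,w=rect("scene",s,roi,lambda q:q.max(2)<140,.0165);print("vial scene mid",r)
q=up(s,roi)[...,:].max(2);
r,w=rect("top",t,(178,145,194,160),lambda q:(q[...,0].astype(int)-q[...,1]>25),.033);print("vial cap top",r)
for nm,roi,z in(("cover",(155,135,210,175),.010),):
    r,w=rect("scene",s,roi,lambda q:q.min(2)>214,z);print(nm,r)
roi=(195,160,225,186);r,w=rect("scene",s,roi,lambda q:(q[...,0].astype(int)-q[...,2]>6),.012);print("roll scene",[np.round(v,1) for v in cv2.fitEllipse(w*1000)])
r,w=rect("scene",s,(225,175,292,216),lambda q:q.min(2)>214,.006);print("carrier scene",r)
print(t[150:155,183:190].tolist())
E
python3 fit.py | sed -n '/----/,$p'
```

```text
----
box rim top [[ 505.7 -276.3]
 [ 536.4 -363.2]
 [ 437.8 -401. ]
 [ 400.9 -318.5]] [ 470.2 -339.8] [np.float64(113.0), np.float64(92.2), np.float64(105.7), np.float64(90.4)]
yaw 21.458460575875925
yaw(y) 21.7523582071998
box rim scene [[ 505.  -281.1]
 [ 539.3 -366.3]
 [ 439.2 -406.7]
 [ 401.2 -321.3]] [ 471.2 -343.8] [np.float64(111.3), np.float64(91.9), np.float64(107.9), np.float64(93.4)]
yaw 21.542299621635266
yaw(y) 22.9758256044501
vial scene mid ((605.870361328125, 166.45591735839844), (86.46717071533203, 66.62178039550781), 44.39425277709961)
vial cap top ((589.213623046875, 152.5016632080078), (8.975443840026855, 9.669021606445312), 89.36067199707031)
cover ((495.510986328125, 334.0980224609375), (226.18592834472656, 161.14219665527344), 55.58734130859375)
roll scene [array([495.7, 177.9]), array([50.5, 54.5]), np.float64(141.3)]
carrier scene ((538.3034057617188, 22.46672821044922), (147.64805603027344, 179.18084716796875), 78.16587829589844)
[[[191, 197, 192], [160, 145, 142], [129, 86, 102], [129, 83, 110], [144, 128, 125], [165, 173, 168], [182, 194, 190]], [[183, 187, 182], [142, 115, 118], [107, 41, 115], [102, 31, 133], [111, 70, 95], [131, 129, 127], [168, 178, 176]], [[179, 184, 181], [140, 118, 111], [119, 46, 77], [115, 37, 95], [105, 46, 62], [91, 85, 86], [141, 153, 151]], [[183, 193, 190], [150, 149, 143], [129, 93, 89], [110, 54, 53], [84, 42, 51], [66, 68, 75], [118, 130, 130]], [[193, 204, 200], [176, 188, 183], [146, 155, 151], [106, 111, 112], [70, 78, 89], [81, 94, 103], [133, 145, 146]]]
```

```bash
cat > p.py <<'E'
import sys,numpy as np
from workcell import bot
# args: targets "x,y,z,yaw" in mm/deg -> rows from present pose
o=bot.get_obs();p=o["ee_pos"]*1000;y=o["tcp_rot"][2];a=np.radians(y)
print("t %.2f"%o["time"],"tcp",p.round(1),"rpy",np.round(o["tcp_rot"],1),"q",np.round(o["q"],0),"open %.1f"%(o["opening"]*1000),"gf %.1f"%o["grasp_force"],"F",np.round(o["wrist_force"],1))
for s in sys.argv[1:]:
    x,Y,z,w=map(float,s.split(","));d=np.array([x,Y,z])-p
    t=(y-w+180)%360-180
    print(s,"->",np.round([d[0]*np.cos(a)+d[1]*np.sin(a),d[0]*np.sin(a)-d[1]*np.cos(a),-d[2],t],1))
E
python3 p.py 488,171.5,70,167.3 488,171.5,1,167.3
```

```text
t 0.40 tcp [224.1 502.2 231.2] rpy [-180.    -0.   155.9] q [66.  5. 10. 95.  0. 90.] open 85.3 gf 0.0 F [-0.3 -0.4  0.2]
488,171.5,70,167.3 -> [-375.7 -194.5  161.2  -11.4]
488,171.5,1,167.3 -> [-375.7 -194.5  230.2  -11.4]
```

{"op": "send_rows", "data": {
  "targets": "-376 -194.5 120 -11.4 20;-376 -194.5 120 -11.4 20;-376 -194.5 120 -11.4 20;-376 -194.5 120 -11.4 20;-376 -194.5 120 -11.4 20;-376 -194.5 120 -11.4 20;-376 -194.5 161 -11.4 20;-376 -194.5 185 -11.4 20;-376 -194.5 185 -11.4 20;-376 -194.5 185 -11.4 20;-376 -194.5 185 -11.4 20",
  "newtons": 30
}}

```text
time: 1.78
ee_pos: [0.4888, 0.1725, 0.0482]
tcp_rot: [179.9, 0.1, 167.4]
wrist_force: [-0.1, 1.1, 1.2]
opening: 0.0782
grasp_force: 0.0
```

```bash
python3 p.py 488,171.5,1,167.3; python3 - <<'E'
from h import *
s=camera("scene");t=camera("top")
a=cv2.resize(t[150:230,130:230],(500,400),interpolation=cv2.INTER_CUBIC)
b=cv2.resize(s[130:210,170:230],(300,400),interpolation=cv2.INTER_CUBIC)
cv2.imwrite("pics/r1.png",np.hstack([a,b]))
E
```

```text
t 1.77 tcp [488.8 172.5  48.2] rpy [1.799e+02 1.000e-01 1.674e+02] q [ 19.   1. -14.  74.   0.  32.] open 78.2 gf 0.0 F [-0.1  1.1  1.2]
488,171.5,1,167.3 -> [ 0.6 -1.2 47.2  0.1]
```

View pics/r1.png

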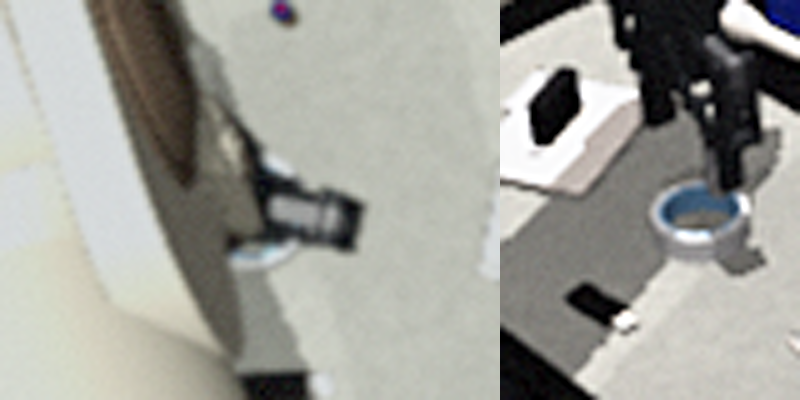

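The roll lies under the gripper between its fingers: ring at crop (700,225), right finger at (735,165). I go down and grip.

{"op": "send_rows", "data": {
  "targets": "0.6 -1 25 0 20;0.6 -1 42 0 20;0.6 -1 47 0 20;0.6 -1 47 0 20;0.6 -1 47 0 110;0.6 -1 47 0 110;0.6 -1 47 0 110;0.6 -1 47 0 110;0.6 -1 47 0 110;0.6 -1 47 0 110",
  "newtons": 30
}}

```text
time: 3.12
ee_pos: [0.488, 0.1707, 0.0003]
tcp_rot: [180.0, 0.1, 167.3]
wrist_force: [-0.5, -0.7, 7.7]
opening: 0.0596
grasp_force: 32.9
```

```bash
python3 p.py 483,5,50,167.3 483,5,7,167.3
```

```text
t 3.12 tcp [4.880e+02 1.707e+02 3.000e-01] rpy [1.800e+02 1.000e-01 1.673e+02] q [ 19.   3. -18.  69.  -0.  32.] open 59.6 gf 32.9 F [-0.5 -0.7  7.7]
483,5,50,167.3 -> [ -31.4 -162.8  -49.7    0. ]
483,5,7,167.3 -> [ -31.4 -162.8   -6.7    0. ]
```

{"op": "send_rows", "data": {
  "targets": "0 0 -40 0 110;-10 -50 -50 0 110;-20 -100 -50 0 110;-31.4 -150 -50 0 110;-31.4 -162.8 -50 0 110;-31.4 -162.8 -50 0 110;-31.4 -162.8 -50 0 110"
}}

```text
time: 4.0
ee_pos: [0.4826, 0.0058, 0.0493]
tcp_rot: [180.0, 0.0, 167.4]
wrist_force: [-0.6, 0.3, -0.5]
opening: 0.0594
grasp_force: 33.1
```

```bash
python3 p.py 483,5,50,167.3 483,5,7,167.3;  python3 - <<'E'
from h import *
s=camera("scene");t=camera("top")
a=cv2.resize(t[140:220,200:300],(500,400),interpolation=cv2.INTER_CUBIC)
b=cv2.resize(s[140:220,220:280],(300,400),interpolation=cv2.INTER_CUBIC)
cv2.imwrite("pics/r2.png",np.hstack([a,b]))
E
```

```text
t 4.00 tcp [482.6   5.8  49.3] rpy [180.    0.  167.4] q [  1.  -4. -19.  75.   0.  13.] open 59.4 gf 33.1 F [-0.6  0.3 -0.5]
483,5,50,167.3 -> [-0.6 -0.7 -0.7  0.1]
483,5,7,167.3 -> [-0.6 -0.7 42.3  0.1]
```

View pics/r2.png

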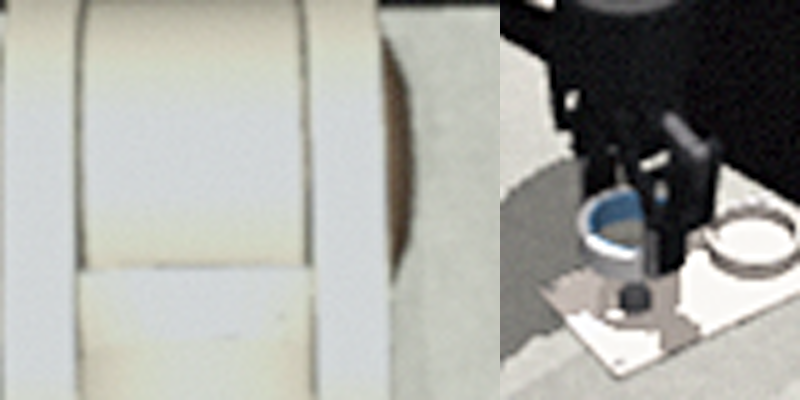

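The ring (left edge at crop x 577, width about 115) is centred in column over the post at (633,298). I lower it.

{"op": "send_rows", "data": {
  "targets": "-0.6 -0.7 20 0 110;-0.6 -0.7 34 0 110;-0.6 -0.7 42 0 110;-0.6 -0.7 42 0 110;-0.6 -0.7 42 0 110"
}}

```text
time: 4.72
ee_pos: [0.483, 0.0041, 0.0075]
tcp_rot: [180.0, 0.0, 167.4]
wrist_force: [0.0, 1.0, -0.4]
opening: 0.0591
grasp_force: 33.4
```

{"op": "send_rows", "data": {
  "targets": "0 0 0.8 0 70;0 0 0.8 0 20;0 0 0.8 0 20;0 0 0.8 0 20;0 0 -30 0 20;0 0 -70 0 20;0 0 -90 0 20;0 0 -100 0 20"
}}

```text
time: 5.72
ee_pos: [0.4833, 0.004, 0.1085]
tcp_rot: [180.0, 0.1, 167.3]
wrist_force: [0.2, 0.0, 0.3]
opening: 0.0787
grasp_force: 0.0
```

```bash
python3 p.py 493,-167.5,110,90 493,-167.5,22,90
```

```text
t 5.72 tcp [483.3   4.  108.5] rpy [1.800e+02 1.000e-01 1.673e+02] q [  0.  -5. -13.  81.   0.  13.] open 78.7 gf 0.0 F [0.2 0.  0.3]
493,-167.5,110,90 -> [ -47.  -165.2   -1.5   77.3]
493,-167.5,22,90 -> [ -47.  -165.2   86.5   77.3]
```

{"op": "send_rows", "data": {
  "targets": "-16 -60 0 0 70;-32 -115 0 0 70;-47 -160 0 0 70;-47.3 -169.5 0 0 70;-47.3 -169.5 0 0 70;-47.3 -169.5 0 0 70"
}}

```text
time: 6.48
ee_pos: [0.4918, -0.1708, 0.1071]
tcp_rot: [180.0, -0.0, 167.4]
wrist_force: [-0.3, 1.2, 1.1]
opening: 0.0617
grasp_force: 0.0
```

```bash
python3 p.py 493,-167.5,18,167.3; python3 - <<'E'
from h import *
s=camera("scene");t=camera("top")
a=cv2.resize(t[140:220,220:320],(400,320),interpolation=cv2.INTER_CUBIC)
b=cv2.resize(s[170:260,230:330],(400,360),interpolation=cv2.INTER_CUBIC)[:320]
cv2.imwrite("pics/r3.png",np.hstack([a,b]))
E
```

```text
t 6.47 tcp [ 491.8 -170.8  107.1] rpy [180.   -0.  167.4] q [-19.   0.  -8.  81.   0.  -7.] open 61.7 gf 0.0 F [-0.3  1.2  1.1]
493,-167.5,18,167.3 -> [-0.5  3.4 89.1  0.1]
```

View pics/r3.png

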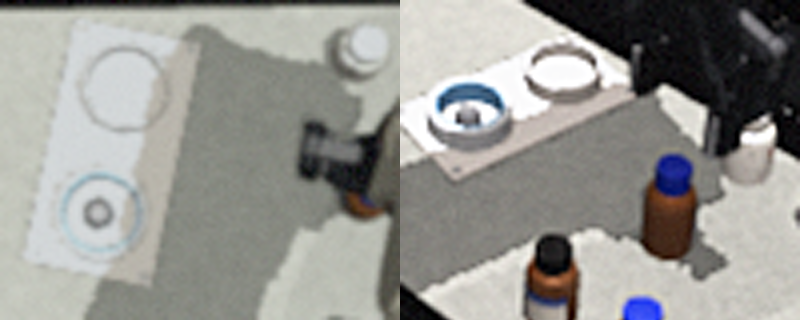

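The roll is seated around the post (crop (100,212) and (468,115)). The finger tips (637,70)/(712,130) straddle the tall bottle's cap at (675,175). I go down to grasp.

{"op": "send_rows", "data": {
  "targets": "-0.5 3.4 5 0 70;-0.5 3.4 40 0 70;-0.5 3.4 75 0 70;-0.5 3.4 89 0 70;-0.5 3.4 89 0 70;-0.5 3.4 89 0 180;-0.5 3.4 89 0 180;-0.5 3.4 89 0 180;-0.5 3.4 89 0 180;-0.5 3.4 89 0 180",
  "newtons": 35
}}

```text
time: 7.82
ee_pos: [0.494, -0.1688, 0.0199]
tcp_rot: [-180.0, 0.1, 167.3]
wrist_force: [-0.8, 0.6, 7.2]
opening: 0.032
grasp_force: 34.7
```

```bash
python3 p.py 565,-13.4,27,167.3 565,-13.4,62,167.3
```

```text
t 7.83 tcp [ 494.  -168.8   19.9] rpy [-1.800e+02  1.000e-01  1.673e+02] q [-19.   2. -16.  71.   0.  -6.] open 32.0 gf 34.7 F [-0.8  0.6  7.2]
565,-13.4,27,167.3 -> [-35.2 167.2  -7.1   0. ]
565,-13.4,62,167.3 -> [-35.2 167.2 -42.1   0. ]
```

{"op": "send_rows", "data": {
  "targets": "0 0 -45 0 180;0 15 -60 0 180;-14 67 -60 0 180;-26 120 -60 0 180;-35.2 160 -60 0 180;-35.2 167.2 -60 0 180;-35.2 167.2 -45 0 180;-35.2 167.2 -35 0 180;-35.2 167.2 -35 0 180"
}}

```text
time: 8.95
ee_pos: [0.5629, -0.014, 0.0518]
tcp_rot: [-180.0, -0.1, 167.3]
wrist_force: [0.6, -0.6, -0.3]
opening: 0.0324
grasp_force: 35.3
```

```bash
python3 p.py 565,-13.4,28,167.3; python3 - <<'E'
from h import *
s=camera("scene")
b=cv2.resize(s[130:220,210:310],(600,540),interpolation=cv2.INTER_CUBIC)
cv2.imwrite("pics/r4.png",b)
E
```

```text
t 8.95 tcp [562.9 -14.   51.8] rpy [-1.800e+02 -1.000e-01  1.673e+02] q [-1.  7. -7. 76. -0. 11.] open 32.4 gf 35.3 F [ 0.6 -0.6 -0.3]
565,-13.4,28,167.3 -> [-1.9  1.1 23.8 -0. ]
```

View pics/r4.png

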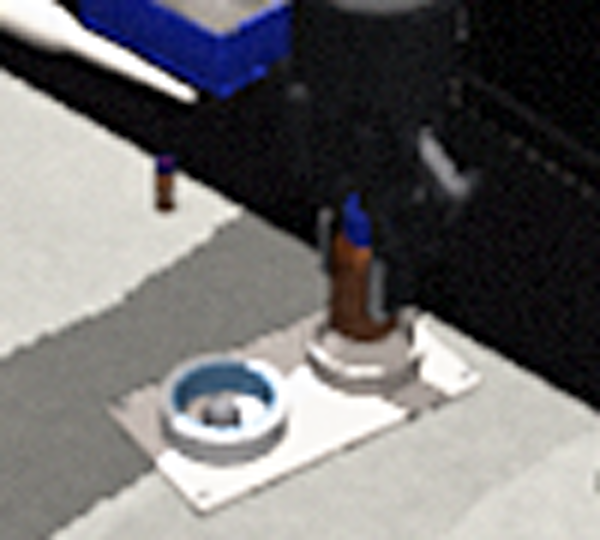

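The bottle bottom at (362,335) is centred over the cup at (362,350). I lower it.

{"op": "send_rows", "data": {
  "targets": "-1.9 1.1 8 0 180;-1.9 1.1 18 0 180;-1.9 1.1 23 0 180;-1.9 1.1 23.8 0 180;-1.9 1.1 23.8 0 180"
}}

```text
time: 9.62
ee_pos: [0.5662, -0.0124, 0.0296]
tcp_rot: [180.0, 0.0, 167.4]
wrist_force: [0.2, 0.5, -0.8]
opening: 0.0321
grasp_force: 35.3
```

```bash
python3 p.py; python3 - <<'E'
from h import *
# vial from both views
for z in (0,.0165,.033): print(z,[np.round(proj(n,(.5885,.152,z)),1) for n in("scene","top")])
s=cv2.imread("pics/s_avg.png");q=s[152:170,230:246].max(2);ys,xs=np.nonzero(q<120);print(xs.mean()+230,ys.mean()+152,xs.min()+230,xs.max()+230,ys.min()+152,ys.max()+152,len(xs));print(onz("scene",xs.mean()+230,ys.mean()+152,.0165))
E
```

```text
t 9.62 tcp [566.2 -12.4  29.6] rpy [180.    0.  167.4] q [-1.  8. -9. 73. -0. 11.] open 32.1 gf 35.3 F [ 0.2  0.5 -0.8]
0 [array([236.7, 165.2]), array([188. , 153.9])]
0.0165 [array([236.5, 161.1]), array([187.1, 152.8])]
0.033 [array([236.4, 156.9]), array([186.1, 151.8])]
239.16071428571428 156.07142857142858 230 245 152 164 112
[0.61399543 0.16564958]
```

{"op": "send_rows", "data": {
  "targets": "0 0 1.4 0 180;0 0 1.4 0 180;0 0 1.4 0 150;0 0 1.4 0 80;0 0 1.4 0 80;0 0 1.4 0 80;0 0 -20 0 80;0 0 -60 0 80;0 0 -80 0 80;0 0 -80 0 80"
}}

```text
time: 10.88
ee_pos: [0.5671, -0.0125, 0.1111]
tcp_rot: [180.0, 0.2, 167.3]
wrist_force: [-1.2, 0.3, -1.1]
opening: 0.0584
grasp_force: 0.0
```

```bash
python3 p.py 589,151.5,60,202 589,151.5,3,202;
```

```text
t 10.88 tcp [567.1 -12.5 111.1] rpy [180.    0.2 167.3] q [-1.  6. -2. 82. -0. 11.] open 58.4 gf 0.0 F [-1.2  0.3 -1.1]
589,151.5,60,202 -> [ 14.6 164.8  51.1 -34.7]
589,151.5,3,202 -> [ 14.6 164.8 108.1 -34.7]
```

{"op": "send_rows", "data": {
  "targets": "5 55 0 -9 110;10 110 0 -18 130;14.6 160 30 -27 135;14.6 164.8 51 -34.7 135;14.6 164.8 60 -34.7 135;14.6 164.8 60 -34.7 135;14.6 164.8 60 -34.7 135"
}}

```text
time: 11.75
ee_pos: [0.5885, 0.1509, 0.0504]
tcp_rot: [-180.0, 0.1, -158.1]
wrist_force: [-0.3, 0.4, 0.8]
opening: 0.0403
grasp_force: 0.0
```

```bash
python3 p.py 589,151.5,4,202; python3 - <<'E'
from h import *
s=camera("scene");t=camera("top")
b=cv2.resize(s[120:190,200:270],(560,560),interpolation=cv2.INTER_CUBIC)
c=cv2.resize(s[165:225,235:277],(240,343),interpolation=cv2.INTER_CUBIC)
c=np.vstack([c,np.zeros((217,240,3),np.uint8)])
cv2.imwrite("pics/r5.png",np.hstack([b,c]))
p=bot.get_obs()["ee_pos"];print(proj("scene",p),proj("scene",(p[0],p[1],.0165)))
E
```

```text
t 11.75 tcp [588.5 150.9  50.4] rpy [-1.800e+02  1.000e-01 -1.581e+02] q [14. 13. -1. 76. -0. -8.] open 40.3 gf 0.0 F [-0.3  0.4  0.8]
589,151.5,4,202 -> [-0.7  0.4 46.4 -0.1]
[236.42622354 152.4516695 ] [236.7321565  161.16383736]
```

View pics/r5.png

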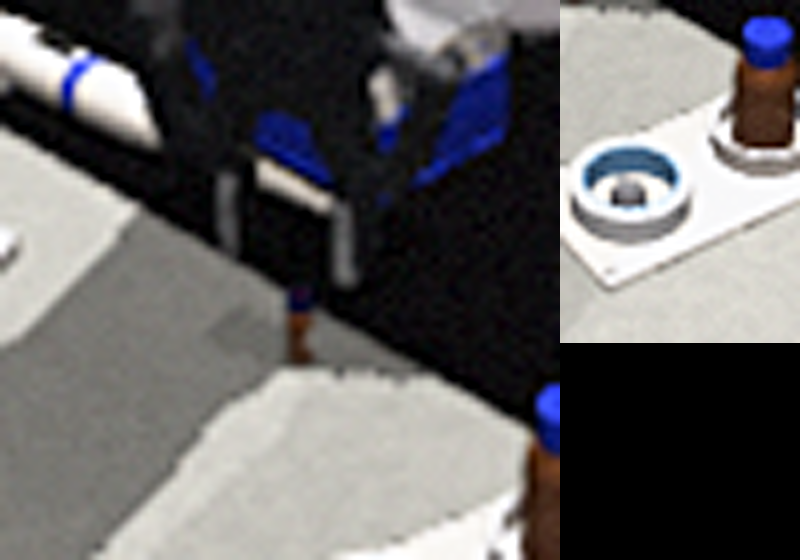

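The bottle stands in the cup (right crop (765,95)) and the roll is on its post. The vial at (299,327), i.e. px (237,161), lies within 1 px of the tool axis.

{"op": "send_rows", "data": {
  "targets": "-0.5 0 20 0 135;-0.5 0 40 0 135;-0.5 0 46.4 0 135;-0.5 0 46.4 0 135;-0.5 0 46.4 0 230;-0.5 0 46.4 0 230;-0.5 0 46.4 0 230;-0.5 0 46.4 0 230;-0.5 0 46.4 0 230",
  "newtons": 25
}}

```text
time: 12.98
ee_pos: [0.5889, 0.1519, 0.0038]
tcp_rot: [-180.0, 0.1, -158.0]
wrist_force: [0.6, 0.7, 5.1]
opening: 0.0103
grasp_force: 25.0
```

```bash
python3 - <<'E'
import numpy as np
c=np.array([470.7,-341.5]);a=np.radians(22)
R=np.array([[np.cos(a),-np.sin(a)],[np.sin(a),np.cos(a)]])
print("narrow",c+R@[-35,0],"wide",c+R@[20,0])
E
python3 p.py 438.2,-354.6,100,202
```

```text
narrow [ 438.24856509 -354.61123077] wide [ 489.24367709 -334.00786813]
t 12.97 tcp [588.9 151.9   3.8] rpy [-1.80e+02  1.00e-01 -1.58e+02] q [14. 14. -4. 71.  0. -8.] open 10.3 gf 25.0 F [0.6 0.7 5.1]
438.2,-354.6,100,202 -> [ 329.8 -412.9  -96.2    0. ]
```

{"op": "send_rows", "data": {
  "targets": "0 0 -60 0 230;0 0 -115 0 230;30 -38 -130 0 230;65 -80 -130 0 230;100 -125 -130 0 230;135 -169 -130 0 230;170 -213 -130 0 230;205 -257 -130 0 230;240 -300 -130 0 230;275 -344 -130 0 230;308 -386 -130 0 230;329.8 -413 -115 0 230;329.8 -413 -90 0 230;329.8 -413 -70 0 230;329.8 -413 -70 0 230;329.8 -413 -70 0 230"
}}

```text
time: 14.98
ee_pos: [0.4381, -0.3549, 0.0739]
tcp_rot: [-180.0, 0.0, -157.9]
wrist_force: [0.3, -0.2, 0.7]
opening: 0.0106
grasp_force: 24.7
```

```bash
python3 p.py 438.2,-354.6,8,202; python3 - <<'E'
from h import *
s=camera("scene");t=camera("top")
a=cv2.resize(t[165:225,345:415],(420,360),interpolation=cv2.INTER_CUBIC)
b=cv2.resize(s[200:305,310:395],(380,470),interpolation=cv2.INTER_CUBIC)[:360]
b=cv2.resize(s[225:305,310:394],(378,360),interpolation=cv2.INTER_CUBIC)
cv2.imwrite("pics/r6.png",np.hstack([a,b]))
E
```

```text
t 14.97 tcp [ 438.1 -354.9   73.9] rpy [-180.     0.  -157.9] q [-39.   7.  -6.  78.   0. -61.] open 10.6 gf 24.7 F [ 0.3 -0.2  0.7]
438.2,-354.6,8,202 -> [-0.2  0.3 65.9  0.1]
```

View pics/r6.png

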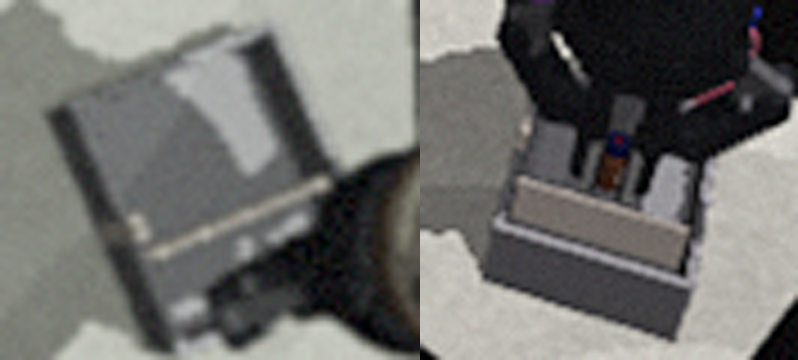

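The vial hangs centred between the divider and the front wall (scene crop (612,165)), so I lower it gradually.

{"op": "send_rows", "data": {
  "targets": "0 0 25 0 230;0 0 40 0 230;0 0 50 0 230;0 0 58 0 230;0 0 63 0 230;0 0 65.5 0 230;0 0 65.5 0 230;0 0 65.5 0 230"
}}

```text
time: 16.08
ee_pos: [0.438, -0.355, 0.0078]
tcp_rot: [-180.0, 0.0, -158.0]
wrist_force: [0.1, -0.3, 0.9]
opening: 0.0105
grasp_force: 24.7
```

{"op": "send_rows", "data": {
  "targets": "0 0 0.5 0 230;0 0 0.5 0 212;0 0 0.5 0 204;0 0 0.5 0 196;0 0 0.5 0 180;0 0 0.5 0 165;0 0 0.5 0 165;0 0 -15 0 165;0 0 -40 0 165;0 0 -90 0 165;0 0 -100 0 165;0 0 -100 0 165"
}}

```text
time: 17.58
ee_pos: [0.4383, -0.3552, 0.1088]
tcp_rot: [-179.9, 0.1, -157.9]
wrist_force: [-0.7, 0.1, -1.5]
opening: 0.0305
grasp_force: 0.0
```

```bash
python3 p.py 396.5,160.5,120,180; python3 - <<'E'
from h import *
s=camera("scene");t=camera("top")
a=cv2.resize(t[165:225,345:415],(420,360),interpolation=cv2.INTER_CUBIC)
b=cv2.resize(s[225:305,310:394],(378,360),interpolation=cv2.INTER_CUBIC)
cv2.imwrite("pics/r7.png",np.hstack([a,b]))
E
```

```text
t 17.57 tcp [ 438.3 -355.2  108.8] rpy [-1.799e+02  1.000e-01 -1.579e+02] q [-39.   6.  -2.  82.   0. -61.] open 30.5 gf 0.0 F [-0.7  0.1 -1.5]
396.5,160.5,120,180 -> [-154.9  493.7  -11.2   22.1]
```

View pics/r7.png

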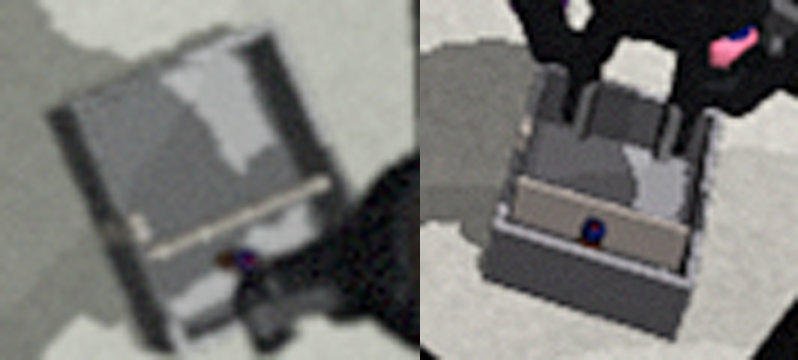

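The vial stands upright in the narrow compartment (cap at top crop (245,260), scene crop (592,232)). The data stick is next.

{"op": "send_rows", "data": {
  "targets": "-18 56 -10 -9 150;-36 112 -10 -18 150;-54 168 -10 -27 150;-71 225 -10 -36 150;-89 281 -10 -45 150;-106 337 -10 -54 150;-123 394 -10 -62 150;-140 450 -10 -68 150;-155 490 10 -68 150;-155 493.5 45 -68 150;-155 493.5 75 -68 150;-155 493.5 75 -68 150;-155 493.5 75 -68 150"
}}

```text
time: 19.3
ee_pos: [0.3964, 0.1606, 0.0331]
tcp_rot: [180.0, 0.0, -90.0]
wrist_force: [0.2, 0.4, 0.4]
opening: 0.0348
grasp_force: 0.0
```

```bash
python3 p.py 396.5,160.5,1.5,270; python3 - <<'E'
from h import *
s=camera("scene");p=bot.get_obs()["ee_pos"]
for im,nm in((s,"now"),(cv2.imread("pics/s_avg.png"),"before")):
    r=im[180:202,174:206];m=(r.max(2)<(75 if nm=="now" else 110)).astype(np.uint8);c,l,st,ce=cv2.connectedComponentsWithStats(m)
    print(nm,[(np.round(ce[i]+[174,180],1),st[i].tolist()) for i in range(1,c) if st[i,4]>15])
print(proj("scene",(.3965,.1605,.0045)),proj("scene",p))
E
```

```text
t 19.30 tcp [396.4 160.6  33.1] rpy [180.   0. -90.] q [ 22. -11. -27.  74.   0. -68.] open 34.8 gf 0.0 F [0.2 0.4 0.4]
396.5,160.5,1.5,270 -> [ 0.1 -0.1 31.6  0. ]
now [(array([179.6, 182.9]), [3, 0, 7, 7, 34]), (array([188.3, 190.1]), [9, 7, 12, 8, 61])]
before [(array([188.4, 190.3]), [9, 7, 12, 8, 52])]
[188.32535794 190.65640042] [187.17222163 183.00612592]
```

Both views agree on the stick's position (188.3,190.5), so I descend.

{"op": "send_rows", "data": {
  "targets": "0 0 15 0 150;0 0 26 0 150;0 0 31 0 150;0 0 31.5 0 150;0 0 31.5 0 150;0 0 31.5 0 230;0 0 31.5 0 230;0 0 31.5 0 230;0 0 31.5 0 230",
  "newtons": 25
}}

```text
time: 20.48
ee_pos: [0.3965, 0.1609, 0.0015]
tcp_rot: [-180.0, 0.0, -90.0]
wrist_force: [-0.3, -0.0, 5.7]
opening: 0.017
grasp_force: 26.0
```

```bash
python3 - <<'E'
import numpy as np
c=np.array([470.7,-341.5]);a=np.radians(22)
R=np.array([[np.cos(a),-np.sin(a)],[np.sin(a),np.cos(a)]])
print(c+R@[25,0])
E
python3 p.py 493.9,-332.1,130,202
```

```text
[ 493.87959636 -332.13483516]
t 20.48 tcp [396.5 160.9   1.5] rpy [-180.    0.  -90.] q [ 22. -10. -30.  70.   0. -68.] open 17.0 gf 26.0 F [-0.3 -0.   5.7]
493.9,-332.1,130,202 -> [ 493.1  -96.9 -128.5   68. ]
```

{"op": "send_rows", "data": {
  "targets": "0 0 -60 0 230;0 0 -110 0 230;50 -10 -128 9 230;105 -20 -128 18 230;160 -31 -128 27 230;215 -42 -128 36 230;270 -53 -128 45 230;325 -64 -128 54 230;380 -75 -128 62 230;435 -86 -128 68 230;480 -96 -128 68 230;493 -97 -110 68 230;493 -97 -85 68 230;493 -97 -70 68 230;493 -97 -65 68 230;493 -97 -65 68 230"
}}

```text
time: 22.48
ee_pos: [0.4938, -0.3317, 0.0663]
tcp_rot: [-180.0, 0.0, -157.9]
wrist_force: [0.0, -1.1, 0.1]
opening: 0.017
grasp_force: 25.4
```

```bash
python3 p.py 493.9,-332.1,6.5,202
```

```text
t 22.48 tcp [ 493.8 -331.7   66.3] rpy [-180.     0.  -157.9] q [-34.  11.  -1.  78.   0. -56.] open 17.0 gf 25.4 F [ 0.  -1.1  0.1]
493.9,-332.1,6.5,202 -> [ 0.  -0.4 59.8  0.1]
```

{"op": "send_rows", "data": {
  "targets": "0 0 20 0 230;0 0 38 0 230;0 0 48 0 230;0 0 56 0 230;0 0 59.8 0 230;0 0 59.8 0 230;0 0 60.3 0 230;0 0 60.3 0 200;0 0 60.3 0 180;0 0 60.3 0 165;0 0 60.3 0 165;0 0 40 0 165;0 0 10 0 165;0 0 -40 0 165;0 0 -60 0 165;0 0 -60 0 165"
}}

```text
time: 24.48
ee_pos: [0.4944, -0.3327, 0.1278]
tcp_rot: [-179.8, 0.1, -158.0]
wrist_force: [0.1, 0.6, -0.2]
opening: 0.0302
grasp_force: 0.0
```

```bash
python3 p.py 488.3,316.1,120,204.6; python3 - <<'E'
from h import *
s=camera("scene");t=camera("top")
a=cv2.resize(t[165:225,345:415],(420,360),interpolation=cv2.INTER_CUBIC)
b=cv2.resize(s[225:305,310:394],(378,360),interpolation=cv2.INTER_CUBIC)
cv2.imwrite("pics/r8.png",np.hstack([a,b]))
# cover grip estimate
t=cv2.imread("pics/t_avg.png");s=cv2.imread("pics/s_avg.png")
for n,im,(x0,y0,x1,y1) in(("top",t,(108,175,140,208)),("scene",s,(172,142,192,162))):
    m=(im[y0:y1,x0:x1].max(2)<100).astype(np.uint8);c=max(cv2.findContours(m,0,1)[0],key=cv2.contourArea);r=cv2.minAreaRect(c);print(n,r,np.array(r[0])+[x0,y0])
for z in (.01,.045): print([proj(n,(.4883,.3161,z)).round(1) for n in("top","scene")])
E
```

```text
t 24.48 tcp [ 494.4 -332.7  127.8] rpy [-1.798e+02  1.000e-01 -1.580e+02] q [-34.  10.   4.  84.   0. -56.] open 30.2 gf 0.0 F [ 0.1  0.6 -0.2]
488.3,316.1,120,204.6 -> [-237.9  603.7    7.8   -2.6]
top ((13.94329833984375, 16.74742317199707), (19.19004249572754, 6.599750518798828), 66.03751373291016) [121.94329834 191.74742317]
scene ((8.5, 9.0), (14.0, 9.0), 90.0) [180.5 151. ]
[array([124. , 192.3]), array([180.6, 155.3])]
[array([119.7, 191.4]), array([179.2, 146.5])]
```

View pics/r8.png

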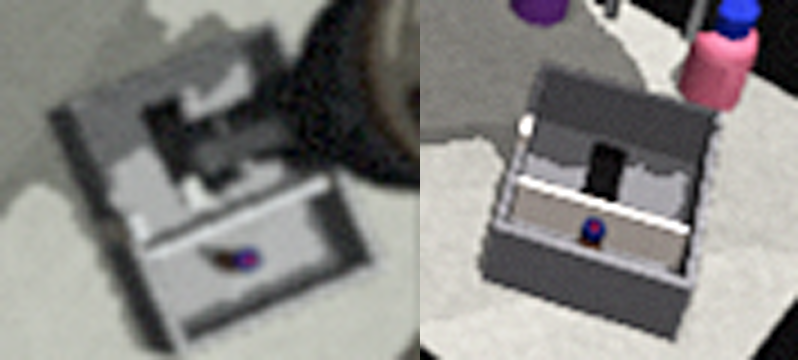

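The stick lies flat in the wide compartment (scene crop (603,170)) and the vial is standing. The cover is next.

{"op": "send_rows", "data": {
  "targets": "-22 56 0 0 135;-44 112 0 0 135;-66 168 0 0 135;-88 224 0 -1 135;-110 280 0 -2 135;-132 336 0 -2.4 135;-154 392 0 -2.4 135;-176 448 0 -2.4 135;-198 504 0 -2.4 135;-220 560 0 -2.4 135;-236 598 10 -2.4 135;-238 603.7 40 -2.4 135;-238 603.7 60 -2.4 135;-238 603.7 60 -2.4 135;-238 603.7 60 -2.4 135"
}}

```text
time: 26.45
ee_pos: [0.4876, 0.3165, 0.0662]
tcp_rot: [-180.0, -0.0, -155.6]
wrist_force: [-0.4, 0.4, 0.5]
opening: 0.0403
grasp_force: 0.0
```

```bash
python3 p.py 488.3,316.1,14.3,204.4; python3 - <<'E'
from h import *
t=avg("top",4);s=avg("scene",3);cv2.imwrite("pics/t2.png",t);cv2.imwrite("pics/s2.png",s)
a=cv2.resize(t[162:228,346:412],(800,600)if 0 else (600,600),interpolation=cv2.INTER_CUBIC)
b=cv2.resize(s[130:202,170:194],(200,600),interpolation=cv2.INTER_CUBIC)
cv2.imwrite("pics/r9.png",np.hstack([a,b]))
E
```

```text
t 26.45 tcp [487.6 316.5  66.2] rpy [-180.    -0.  -155.6] q [33.  9. -3. 77. -0.  9.] open 40.3 gf 0.0 F [-0.4  0.4  0.5]
488.3,316.1,14.3,204.4 -> [-0.4 -0.6 51.9  0. ]
```

View pics/r9.png

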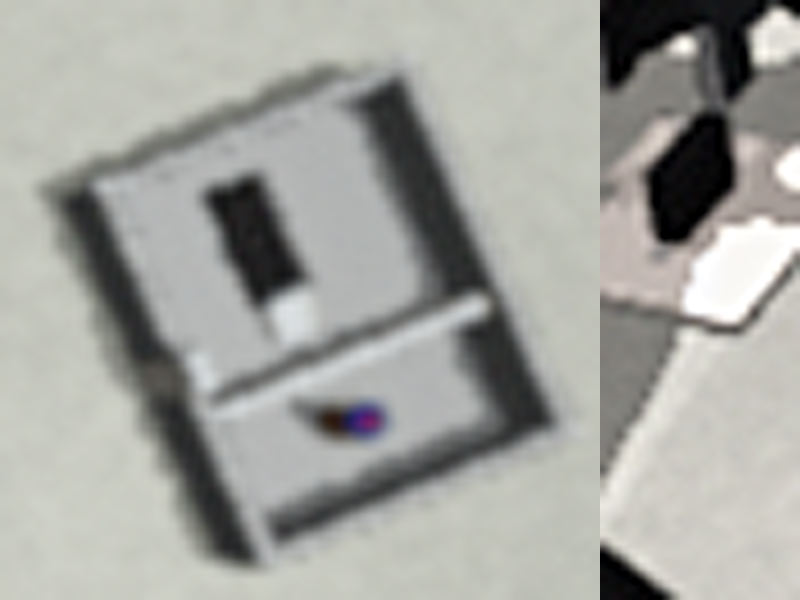

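The box contents are in place: stick (255,245), vial (360,420). The key's top is at (203,370) and the rim corners are at (90,185), (405,68), (553,424), (265,557). I use them to refine the box pose, then grasp the cover.

{"op": "send_rows", "data": {
  "targets": "-0.4 -0.6 25 0 135;-0.4 -0.6 42 0 135;-0.4 -0.6 51 0 135;-0.4 -0.6 52 0 135;-0.4 -0.6 52 0 135;-0.4 -0.6 52 0 220;-0.4 -0.6 52 0 220;-0.4 -0.6 52 0 220;-0.4 -0.6 52 0 220;-0.4 -0.6 52 0 220",
  "newtons": 60
}}

```text
time: 28.05
ee_pos: [0.4886, 0.3166, 0.0149]
tcp_rot: [180.0, 0.1, -155.6]
wrist_force: [-0.4, 0.0, 5.2]
opening: 0.013
grasp_force: 59.1
```

```bash
cat > box.py <<'E'
from h import *
from scipy.optimize import least_squares
# labelled picks: crop of top (x9.09), model points box frame mm
P=[((90,185),(58,48,46)),((405,68),(58,-48,46)),((553,424),(-58,-48,46)),((265,557),(-58,48,46)),((488,300),(-15,-43,34)),((203,370),(0,45.5,58))]
o=[("top",(346+x/600*66-.5,162+y/600*66-.5),m) for (x,y),m in P]
c=[(505,28),(742,95),(703,318),(438,243)];k=[(58,48,46),(58,-48,46),(-58,-48,46),(-58,48,46)]
o2=[("scene",(320+(x-400)/400*66-.5,235+y/400*66-.5),m) for (x,y),m in zip(c,k)]+[("scene",(320+80/400*66-.5,235+96/400*66-.5),(0,45.5,58))]
def f(v,o):
    a=v[2];R=np.array([[np.cos(a),-np.sin(a)],[np.sin(a),np.cos(a)]])
    return np.concatenate([proj(n,np.r_[v[:2]+R@np.array(m[:2])/1000,m[2]/1000])-u for n,u,m in o])
for q in(o,o2,o+o2):
    r=least_squares(f,[.47,-.34,.38],args=(q,));print(r.x[:2]*1000,np.degrees(r.x[2]),np.round(r.fun,1))
E
python3 box.py; python3 p.py
```

```text
[ 470.34739144 -341.4352963 ] 22.01409413478671 [-0.1 -0.4 -0.  -2.1  2.6  1.1 -0.7  1.4 -0.9  0.  -0.9 -0.1]
[ 472.68052417 -342.82668066] 21.61786560645516 [-0.6 -1.8  1.  -1.2  0.2  1.4 -0.7 -0.4  0.1  1.5]
[ 471.33788962 -342.26478803] 21.78653351483406 [ 0.3 -0.9  0.4 -2.5  2.8  0.8 -0.5  0.9 -0.5 -0.3 -0.6 -0.5 -1.2 -1.6
  0.4 -1.1 -0.2  1.6 -1.2 -0.1 -0.5  1.7]
t 28.05 tcp [488.6 316.6  14.9] rpy [ 1.800e+02  1.000e-01 -1.556e+02] q [33. 11. -8. 72. -0.  8.] open 13.0 gf 59.1 F [-0.4  0.   5.2]
```

```bash
python3 p.py 471,-341.8,100,201.9
```

```text
t 28.05 tcp [488.6 316.6  14.9] rpy [ 1.800e+02  1.000e-01 -1.556e+02] q [33. 11. -8. 72. -0.  8.] open 13.0 gf 59.1 F [-0.4  0.   5.2]
471,-341.8,100,201.9 -> [ 288.5 -592.   -85.1    2.5]
```

{"op": "send_rows", "data": {
  "targets": "0 0 -30 0 220;0 0 -70 0 220;0 0 -105 0 220;0 0 -120 0 220;15 -30 -120 0 220;35 -72 -120 0 220;55 -113 -120 0 220;75 -154 -120 0 220;95 -195 -120 0 220;115 -236 -120 0 220;135 -277 -120 0 220;155 -318 -120 0 220;175 -359 -120 0 220;195 -400 -120 0 220;215 -441 -120 0 220;235 -482 -120 1 220;255 -523 -120 2 220;275 -564 -120 2.5 220;288.5 -592 -115 2.5 220;288.5 -592 -105 2.5 220"
}}

```text
time: 30.55
ee_pos: [0.47, -0.3436, 0.1174]
tcp_rot: [179.9, -0.1, -158.2]
wrist_force: [0.2, 0.7, -1.3]
opening: 0.0131
grasp_force: 58.7
```

```bash
python3 p.py 471,-341.8,85,201.9
```

```text
t 30.55 tcp [ 470.  -343.6  117.4] rpy [ 1.799e+02 -1.000e-01 -1.582e+02] q [-36.   9.   2.  83.  -0. -58.] open 13.1 gf 58.7 F [ 0.2  0.7 -1.3]
471,-341.8,85,201.9 -> [-1.6  1.3 32.4 -0.1]
```

{"op": "send_rows", "data": {
  "targets": "-1.6 1.3 10 0 220;-1.6 1.3 25 0 220;-1.6 1.3 37 0 220;-1.6 1.3 42 0 220;-1.6 1.3 45 0 220;-1.6 1.3 45 0 220;-1.6 1.3 45 0 220"
}}

```text
time: 31.42
ee_pos: [0.4718, -0.3404, 0.0746]
tcp_rot: [-180.0, 0.0, -158.1]
wrist_force: [1.0, -0.1, -1.5]
opening: 0.0128
grasp_force: 58.7
```

```bash
python3 p.py 471,-341.8,60,201.9 471,-341.8,55.9,201.9; python3 - <<'E'
from h import *
s=avg("scene",2)
b=cv2.resize(s[215:305,310:400],(600,600),interpolation=cv2.INTER_CUBIC);cv2.imwrite("pics/r10.png",b)
E
```

```text
t 31.43 tcp [ 471.8 -340.4   74.6] rpy [-180.     0.  -158.1] q [-36.   9.  -3.  78.  -0. -58.] open 12.8 gf 58.7 F [ 1.  -0.1 -1.5]
471,-341.8,60,201.9 -> [ 1.3 -1.  14.6  0. ]
471,-341.8,55.9,201.9 -> [ 1.3 -1.  18.7  0. ]
```

View pics/r10.png

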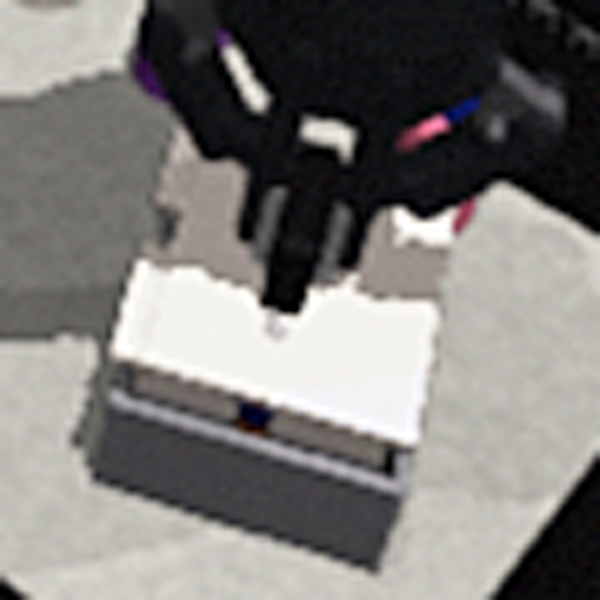

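The cover hovers over the box: its front edge runs (110,355)–(415,443) and the box's front rim runs (107,392)–(410,488), with the notch at the left by the key at (168,225). I check the offset numerically.

```bash
python3 - <<'E'
from h import *
def pt(c,yaw,m):
    a=np.radians(yaw);R=np.array([[np.cos(a),-np.sin(a)],[np.sin(a),np.cos(a)]]);return np.r_[np.array(c)+R@np.array(m[:2]),m[2]]/1000
def cr(p): u=proj("scene",p);return ((u-[310,215]+.5)*600/90).round(0)
for m in((-58,48),(-58,-48)):
    print("cover top",cr(pt((471.8,-340.4),21.9,(*m,69.7))),"bot",cr(pt((471.8,-340.4),21.9,(*m,64.7))),"rim",cr(pt((471,-341.8),21.9,(*m,46))))
print("cover right back", cr(pt((471.8,-340.4),21.9,(58,-48,69.7))),"key top",cr(pt((471,-341.8),21.9,(0,45.5,58))),"notch",cr(pt((471.8,-340.4),21.9,(0,43.5,69.7))))
# edge pick: front edge of cover white, front rim outer boundary along columns
s=cv2.imread("pics/r10.png");g=s.min(2)
for x in(150,200,330,380):
    col=g[:,x].astype(int);w=[y for y in range(320,500) if col[y]>190];print(x,"white bottom",max(w),"col",col[max(w):max(w)+75:5])
E
```

```text
cover top [107. 352.] bot [104. 361.] rim [ 99. 400.]
cover top [411. 445.] bot [407. 455.] rim [397. 494.]
cover right back [456. 182.] key top [150. 250.] notch [158. 226.]
150 white bottom 364 col [193 104  85  94 102  99  80  87 127 167 144  86  49  64  64]
200 white bottom 378 col [197 129 106  97  99 102  90  74  99 157 150 100  60  62  66]
330 white bottom 419 col [192 115  94  94 100  97  85  71 113 168 152  94  57  62  67]
380 white bottom 435 col [200 121  81  96  97  88  62  49 120 176 167 107  61  55  64]
```

```bash
python3 - <<'E'
from h import *
def pt(c,yaw,m):
    a=np.radians(yaw);R=np.array([[np.cos(a),-np.sin(a)],[np.sin(a),np.cos(a)]]);return np.r_[np.array(c)+R@np.array(m[:2]),m[2]]/1000
def cr(p): u=proj("scene",p);return ((u-[310,215]+.5)*600/90)
g=cv2.imread("pics/r10.png").min(2).astype(int)
def xat(a,b,y): return a[0]+(b[0]-a[0])*(y-a[1])/(b[1]-a[1])
C=(471,-341.8)
L=[cr(pt(C,21.9,(-58,48,z))) for z in(46,0)];Rr=[cr(pt(C,21.9,(-58,-48,z))) for z in(46,0)]
for y in(430,450,470): 
    r=g[y];x=next(x for x in range(60,140) if r[x]<100 and r[x+6]<90);print("L",y,x,round(xat(*L,y),1))
for y in(510,530,550):
    r=g[y];x=next(x for x in range(430,340,-1) if r[x]<110);print("R",y,x,round(xat(*Rr,y),1))
T=(471.8,-340.4)
l=[cr(pt(T,21.9,(x,48,69.7))) for x in(-58,0)];q=[cr(pt(T,21.9,(x,-48,69.7))) for x in(-58,0)]
for y in(300,320,340): 
    r=g[y];x=next(x for x in range(90,200) if r[x]>195);print("covL",y,x,round(xat(*l,y),1))
for y in(340,370,400):
    r=g[y];x=next(x for x in range(480,380,-1) if r[x]>212);print("covR",y,x,round(xat(*q,y),1), r[415:450:4])
E
```

```text
L 430 93 92.5
L 450 89 88.2
L 470 93 83.8
R 510 398 391.0
R 530 389 383.7
R 550 383 376.3
covL 300 126 122.0
covL 320 122 116.0
covL 340 115 110.0
covR 340 429 428.9 [238 243 243 233 201 165 156 171 172]
covR 370 425 423.6 [243 246 236 204 170 159 167 185 184]
covR 400 424 418.4 [250 244 224 186 162 170 172 171 172]
```

Cover and box show the same image offset (about +3.5 crop px) from my model, so the target stands. I lower the cover gently.

{"op": "send_rows", "data": {
  "targets": "1 -1 2 0 220;1 -1 5 0 220;1 -1 8 0 220;1 -1 11 0 220;1 -1 14 0 220;1 -1 14 0 220"
}}

```text
time: 32.28
ee_pos: [0.4709, -0.3414, 0.0597]
tcp_rot: [180.0, -0.0, -158.1]
wrist_force: [-0.0, -0.9, -0.9]
opening: 0.0129
grasp_force: 58.7
```

{"op": "send_rows", "data": {
  "targets": "0 0 1.5 0 220;0 0 3 0 220;0 0 4 0 220;0 0 4.6 0 220;0 0 4.6 0 220"
}}

```text
time: 32.9
ee_pos: [0.4711, -0.3415, 0.0559]
tcp_rot: [-180.0, 0.0, -158.1]
wrist_force: [-2.5, 1.5, 4.1]
opening: 0.0131
grasp_force: 59.2
```

Contact comes at 55.9 mm, which is exactly the seated height. I release.

{"op": "send_rows", "data": {
  "targets": "0 0 4.2 0 200;0 0 4.2 0 170;0 0 4.2 0 150;0 0 4.2 0 140;0 0 4.2 0 140;0 0 4.2 0 140;0 0 -20 0 140;0 0 -60 0 140;0 0 -100 0 140;-40 100 -110 0 140;-80 200 -110 0 140;-80 200 -110 0 140;-80 200 -110 0 140;-80 200 -110 0 140;-80 200 -110 0 140;-80 200 -110 0 140"
}}

```text
time: 34.9
ee_pos: [0.4705, -0.127, 0.1653]
tcp_rot: [180.0, -0.0, -158.1]
wrist_force: [1.0, 0.8, 0.7]
opening: 0.0384
grasp_force: 0.0
```

```bash
python3 p.py; cat > chk.py <<'E'
from h import *
t=avg("top",3);s=avg("scene",3);cv2.imwrite("pics/tf.png",t);cv2.imwrite("pics/sf.png",s)
def pt(c,yaw,m):
    a=np.radians(yaw);R=np.array([[np.cos(a),-np.sin(a)],[np.sin(a),np.cos(a)]]);return np.r_[np.array(c)+R@np.array(m[:2]),m[2]]/1000
F=4;x0,y0,x1,y1=345,160,415,230
q=cv2.resize(t[y0:y1,x0:x1],None,fx=F,fy=F,interpolation=cv2.INTER_CUBIC)
c=max(cv2.findContours((q.min(2)>211).astype(np.uint8),0,1)[0],key=cv2.contourArea)
px=(c[:,0]+.5)/F-.5+[x0,y0]
for z in(.051,.056): r=cv2.minAreaRect(np.array([onz("top",*p,z)*1000 for p in px],np.float32));print(z,r)
# plate corner heights: where the plate corners appear in both views
h=cv2.approxPolyDP(cv2.convexHull(c),8,True)[:,0];print("top hull px",((h+.5)/F-.5+[x0,y0]).round(1).tolist())
q=cv2.resize(s[225:300,315:390],None,fx=F,fy=F,interpolation=cv2.INTER_CUBIC)
c=max(cv2.findContours((q.min(2)>205).astype(np.uint8),0,1)[0],key=cv2.contourArea);h=cv2.approxPolyDP(cv2.convexHull(c),8,True)[:,0];print("scene hull px",((h+.5)/F-.5+[315,225]).round(1).tolist())
for n in("top","scene"): print(n,"pred",[proj(n,pt((471,-341.6),21.9,(a,b,51))).round(1).tolist() for a,b in((58,48),(58,-48),(-58,-48),(-58,48))],"key",proj(n,pt((471,-341.6),21.9,(0,45.5,58))).round(1))
E
python3 chk.py
```

```text
t 34.90 tcp [ 470.5 -127.   165.3] rpy [ 180.    -0.  -158.1] q [-15.  -4.  -7.  88.  -0. -37.] open 38.4 gf 0.0 F [1.  0.8 0.7]
0.051 ((422.1144714355469, -328.5884094238281), (4.367952823638916, 2.4848923683166504), 89.286865234375)
0.056 ((422.0802001953125, -326.9981384277344), (4.346192359924316, 2.4725286960601807), 89.28681945800781)
top hull px [[379.1, 214.4]]
scene hull px [[343.9, 224.6], [353.9, 224.6], [367.4, 232.4], [376.6, 247.9], [369.6, 287.1], [325.6, 272.6], [325.1, 244.6]]
top pred [[355.9, 181.0], [390.8, 166.4], [409.7, 209.0], [374.6, 223.9]] key [366.9 201.8]
scene pred [[335.6, 236.1], [376.4, 247.5], [369.5, 287.1], [324.6, 273.1]] key [331.9 252. ]
```

```bash
python3 - <<'E'
from h import *
b=cv2.imread("pics/s_avg.png");f=cv2.imread("pics/sf.png")
def blob(im,roi,th=40):
    x0,y0,x1,y1=roi;r=im[y0:y1,x0:x1].astype(int);y,x=np.nonzero(r[...,0]-r[...,2]>th);return (x.mean()+x0,y.mean()+y0,len(x)) if len(x) else None
print("tall cap now",blob(f,(255,160,290,200)),"pred",proj("scene",(.566,-.0125,.071)))
for nm,roi in(("short",(258,228,280,254)),("white",(308,194,326,216))):
    a=b[roi[1]:roi[3],roi[0]:roi[2]];print(nm,[cv2.matchTemplate(f[roi[1]-4:roi[3]+4,roi[0]-4:roi[2]+4],a,cv2.TM_CCOEFF_NORMED).round(2).max(),np.unravel_index(cv2.matchTemplate(f[roi[1]-4:roi[3]+4,roi[0]-4:roi[2]+4],a,cv2.TM_CCOEFF_NORMED).argmax(),(9,9))])
E
```

```text
tall cap now (np.float64(263.4166666666667), np.float64(179.25), 12) pred [270.54243275 172.40944004]
short [np.float32(1.0), (np.int64(4), np.int64(4))]
white [np.float32(1.0), (np.int64(4), np.int64(4))]
```

The gripper stands in the line of sight to the bottle. I move it clear and check again.

{"op": "send_rows", "data": {
  "targets": "40 0 -40 0 140;60 30 -80 0 140;100 60 -100 0 140;120 80 -100 0 140;120 80 -100 0 140;120 80 -100 0 140;120 80 -100 0 140"
}}

```text
time: 36.08
ee_pos: [0.3298, -0.097, 0.265]
tcp_rot: [180.0, -0.0, -158.1]
wrist_force: [-0.7, 0.6, 0.6]
opening: 0.0384
grasp_force: 0.0
```

```bash
python3 p.py; python3 - <<'E'
from h import *
f=avg("scene",3);T=avg("top",2)
def blob(n,im,roi,th=40):
    x0,y0,x1,y1=roi;r=im[y0:y1,x0:x1].astype(int);y,x=np.nonzero(r[...,0]-r[...,2]>th);print(n,(round(x.mean()+x0,1),round(y.mean()+y0,1),len(x)) if len(x) else None)
for n,im in(("scene",f),("top",T)):
    u=proj(n,(.566,-.0125,.068)).round().astype(int);print("pred",u);blob(n,im,(u[0]-8,u[1]-8,u[0]+9,u[1]+9))
print("roll scene blue, pred",proj("scene",(.483,.004,.02)).round(1));blob("scene",f,(233,180,262,208),12)
E
```

```text
t 36.08 tcp [329.8 -97.  265. ] rpy [ 180.    -0.  -158.1] q [-16. -22. -10. 102.  -0. -38.] open 38.4 gf 0.0 F [-0.7  0.6  0.6]
pred [271 173]
scene (np.float64(270.9), np.float64(171.7), 68)
pred [251 158]
top (np.float64(250.6), np.float64(157.7), 82)
roll scene blue, pred [246.2 197. ]
scene (np.float64(247.1), np.float64(194.5), 114)
```

The tall bottle stands in the cup (cap as predicted in both views), the roll is on its post, the cover is seated, and the white and short bottles have not moved. I hand in.

```bash
python3 -c "
from workcell import ticket
print(ticket.job_done())"
```

```text
the job is handed in; nothing more can be done
None
```

Both kits are made up and the job is handed in at about 36 s: the roll is on its post, the tall bottle stands in the cup, the vial and data stick are in the box, and the cover is seated with its notch over the key.

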